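# Set the reed tweezers to the template's two dots

### The arm

A 6-joint arm with a two-finger parallel gripper is mounted at the origin on the work surface. World frame = base frame: x ahead of the robot, y to its left, z up, the work surface at z = 0. Lengths are in m, angles in rad, forces in N, time in s.
With the tool pointing down it reaches from about 0.35 to 0.975 m from the base axis. Payload 4.9 kg.
Tool frame: the origin (TCP) lies midway between the tips of the shut fingers; the grasp point (between the pads) lies 19 mm behind it; z points along the fingers, y is the direction in which the jaws open and shut (so a half turn about z gives the same grasp; the last joint's range is limited). The gripper opens to 85 mm and grips with 20 to 120 N. Pads are 22 mm wide; open, the fingers measure 114 mm over their backs; the gripper's body (76 mm by 85 mm) begins 54 mm behind the grasp point. The pads swing forward as they close: fully open they stand 13 mm farther back than shut.
Start: joints at [-1.266, 0.053, 1.613, -0, 1.476, -0.119], TCP at [0.257, -0.57, 0.231] pointing down, gripper open.
Joint ranges: [-3.01, 3.01], [-1.01, 2.22], [0.06, 2.58], [-1.02, 4.17], [0.09, 2.62], [-3.14, 3.14]. Speed limits (rad/s): [2.57, 2.57, 3.14, 3.14, 3.14, 3.14].

### API

Orientations are given as a unit quaternion [w, x, y, z].
In Python, from plant import state, grab_frame, camera_params, job_done, boxes_of gives the robot as it stands.
- The arm moves only by the tool step_arm, never from a script. Its argument "steps" is a list of rows, each a list of 4 numbers: the shift along the tool's x, y, z in mm, then the turn about the tool's z in degrees. A call has 1 to 8 rows; each row shifts and turns the pose as measured when the row begins, along the tool's axes as they then stand; what a row does not reach is not made up. A row lasts 1/10 s, in which the tool goes at most 50 mm and 8.59 degrees, less where a joint would pass 70% of its speed; a pose out of reach is approached as far as the arm can. A call is refused whole if a number of a shift passes 50 or a number of a turn 8.59, either way. A call with a gripper value outside its range is refused whole. "claw" is the opening in per cent of the stroke, from 0 (shut) to 100 (fully open), set as the call begins (left out, the last holds). The fingers move at their own pace and stop on an object; the grip force is fixed at half the most. Time passes only in rows, so rows that do not move let the fingers close. It gives the time, the measured TCP pose, the force and the opening at its end, in the units of the state.
- state(): the state, without advancing time (a new reading comes with each control period).
- grab_frame(name): name is "scene" or "top"; returns (picture, depth): 480x640x3 uint8, red, green, blue; 480x640 float32, m along the optical axis (not along the pixel's ray), 0 where there is no reading.
- camera_params(name): a dict with "mtx" (3x3 intrinsics, pixels), "extrinsics" (4x4, takes a point from camera to world coordinates). Camera axes: x right, y down, z forward; pixel columns grow to the right and rows downward; lengths in m; the calibration is good to about 2 mm. A picture is of the moment at which its call begins. camera_params takes no time and is no camera call.
- job_done(): hands the job in, once; it reports no verdict.
Trained networks look in the newest picture that a camera, given by its name, has taken for a name from the list of things; names that differ only in an ending like _2 or _b are one class to them, and where a whole thing is asked for, a point or a joint stands for the part that bears it (a point fixed in the world has none). Each returns a list of dicts, best first, with "p" (0 to 1); they miss things now and then, are a little off and sometimes report something else, mostly with a low value. They report only what shows in the picture. A call takes as long as a camera call. They do not tell look-alikes from the thing itself.
- boxes_of(camera, label): "box" ([left, top, width, height] in pixels, round what is visible of it).
The state is a dict: "time": time; "joint_pos": joint angles; "joint_vel": joint speeds; "joint_efforts": joint torques, N m; "tool_pos": TCP position; "tool_rot": TCP orientation; "contact_force": force on the tool from outside, world axes, zero at the start; "ft_torque": the same for the moment, N m; "gripper_width": opening from 0.0 (shut) to 1.0 (fully open).
Only numpy, scipy, OpenCV 4.12 (cv2) and the standard library are available. Lean on these libraries where they do the work, as an engineer would, in place of code of your own. Each camera call takes 0.05 s, during which the arm holds its last target. There are 200 camera calls.

### The job

On the pipe maker's bench, lay the thick cork disc in the middle of the round steel plate and the brass disc on top of it, centred, with its two dots facing up. Then lift the sprung tweezers off their wooden rest by the grooved sides and squeeze them until their down-turned tips match the marked gap, one tip just above each dot (within about 2 cm, not touching the disc), and keep them level. Finish while still holding the tweezers steady there so that the gap can be locked; do not put them down, and leave the other things on the bench where they are.

Things in the scene. Friction and masses are not known exactly. Their poses are not given: they have to be found in the camera images.
- plate: Fixed setting plate: a steel disc 80 mm in diameter on a square wooden foot 110 x 110 mm and 6 mm high. Origin at the centre of its underside on the bench; the steel top is 14 mm above the origin. Its place varies; always level.
- cork_pad: Loose cork disc, 56 mm in diameter, 12 mm thick, 20 g. Origin at the centre of its underside, z up. It starts flat on the bench.
- template: Loose brass disc, 50 mm in diameter, 8 mm thick, about 130 g. Origin at the centre of its underside, z up; its two dots lie on its y axis. It starts flat on the bench, dots up, at any yaw. It may lie at any yaw on the stack.
- dot_a (a point): One dark dot, 6 mm across, on the top face of the brass disc: 13 mm from its centre along its +y, 8 mm above its underside. The two dots are 26 mm apart and mark the gap.
- dot_b (a point): The other dark dot: 13 mm from the centre along the disc's -y.
- rest: Fixed wooden rest for the tweezers. Origin at the centre of its underside. Two cross bars with tops 50 mm above the bench carry the tweezers: one 60 mm behind its origin (-x; 12 mm thick, 50 mm wide), one 45 mm ahead (+x; 10 mm thick, 84 mm wide); between them is only a base 60 mm wide and 8 mm high, so fingers can go down beside the tweezers there.
- tweezers: Loose sprung steel tweezers, 165 mm long, 70 g, level on the rest, x along the rest's x. Origin on the centre line at mid-height, midway along the grooved grip flats, 56 mm above the bench at the start, at the centre of mass. x towards the tips, y across, z up. Arms 12 mm high, 4 mm thick; flats run 30 mm either way along x. Tips are 65 mm ahead of the origin and turn down, ending 35 mm below.
- tw_bow (a point): Hinge point of both arms at the bow, 85 mm behind the tweezers' origin (-x). Both arms turn equally about it.
- tip_l (a point): Lower end of the tweezers' left (+y) tip, a round prong 5 mm thick, on its axis.
- tip_r (a point): Lower end of the right (-y) tip.
- tw_arm_l (a joint): Angle by which each tweezer arm is squeezed, rad: 0 left alone (tips 56 mm apart, 53 mm over the outsides of the flats at the origin), 0.10 at the marked 26 mm gap (flats parallel, 36 mm over the outsides), 0.18 at most. The squeeze at the origin rises evenly from 0 to about 8 N at the marked gap; tips close 1.75 times as much as the flats.
- offcut: Bystander: bamboo tube offcut lying down, 130 mm long, 28 mm thick; origin under its centre.
- plug: Bystander: bamboo plug standing, 30 mm in diameter, 20 mm high; origin under its centre.
- jar: Bystander: amber glass jar, 56 mm in diameter, 70 mm high; origin under its centre.
- screwdriver: Bystander: screwdriver lying flat, 170 mm long.
- brush: Bystander: brush lying flat, 200 mm long.
- tin: Bystander: open brass cup, 68 mm in diameter, 80 mm high; origin under its centre.
- bowl: Bystander: white bowl, 100 mm in diameter, 45 mm high; origin under its centre.
Not all that is in view belongs to the job. What is shaped like the template but purple is not meant.

How it is judged:
By the outcome, as a careful person would: the job done as asked, in the order asked, and still so for the second after the job is handed in, while the arm keeps its last pose, push and grip.
It also fails if it takes over 64 s, if anything falls off the work surface, if the arm or the gripper's body presses on something with over 40 N, if the wrist force passes 120 N, or if a joint passes its speed limit or range.

## Working session

There is one attempt and no reset: what is moved stays moved. The work goes in short steps, Python scripts to look and compute and a tool call to move; the robot and the scene stay as the last step left them, time stands still between calls to the robot, and variables do not carry over. Pictures are saved under pics/ and viewed, about 8 in all and at most 12, crops included, and the job is handed in when it is done.

Besides the shell and the picture viewer there is one more tool, called after "Call:" as name(argument=value, ...), one argument or row to a line, values as JSON. step_arm: Moves the arm, as the interface text tells. Its arguments: {"type":"object","properties":{"steps":{"type":"array"},"claw":{"type":"number"}},"required":["steps"]}

```bash
mkdir -p pics; ls; cat > h.py <<'E'
import numpy as np, cv2
from plant import state, grab_frame, camera_params, job_done, boxes_of
def cam(n):
    p=camera_params(n); return np.array(p["mtx"]),np.array(p["extrinsics"])
def world(n,d):
    K,T=cam(n); v,u=np.mgrid[:480,:640]
    P=np.stack([(u-K[0,2])/K[0,0]*d,(v-K[1,2])/K[1,1]*d,d],-1)
    W=P@T[:3,:3].T+T[:3,3]; W[d<=0]=np.nan; return W
def save(im,f): cv2.imwrite(f,cv2.cvtColor(im,cv2.COLOR_RGB2BGR))
E
python3 - <<'E'
from h import *
s=state(); print(s["time"],s["tool_pos"],s["tool_rot"])
for n in("scene","top"):
    im,d=grab_frame(n); save(im,f"pics/{n}0.png"); np.savez(f"{n}0.npz",im=im,d=d)
    K,T=cam(n);print(n,K.round(1).tolist(),T.round(3).tolist())
for l in("plate","cork_pad","template","rest","tweezers"):
    print(l,[(b["box"],round(b["p"],2)) for b in boxes_of("top",l)][:4])
E
```

```text
pics
0.0 [ 0.25683737 -0.56909052  0.2300509 ] [-1.05159568e-03  9.77629380e-01  2.10332309e-01 -9.83633630e-05]
scene [[499.0, 0.0, 333.1], [0.0, 499.0, 238.4], [0.0, 0.0, 1.0]] [[-0.724, 0.386, -0.571, 1.281], [0.69, 0.419, -0.591, 0.759], [0.011, -0.822, -0.57, 0.835], [0.0, 0.0, 0.0, 1.0]]
top [[458.0, 0.0, 322.1], [0.0, 458.0, 237.2], [0.0, 0.0, 1.0]] [[-0.013, -0.985, 0.172, 0.317], [-1.0, 0.009, -0.021, -0.004], [0.019, -0.173, -0.985, 1.083], [0.0, 0.0, 0.0, 1.0]]
plate [([410.7, 216.2, 47.7, 73.4], 0.67)]
cork_pad [([211.3, 191.4, 25.0, 19.4], 0.58)]
template [([168.2, 278.1, 22.4, 21.2], 0.8), ([200.9, 286.1, 21.0, 20.6], 0.75), ([220.6, 253.9, 26.7, 19.9], 0.62)]
rest [([409.3, 222.7, 43.7, 62.1], 0.76)]
tweezers [([410.1, 220.7, 49.4, 68.0], 0.86)]
```

View pics/top0.png

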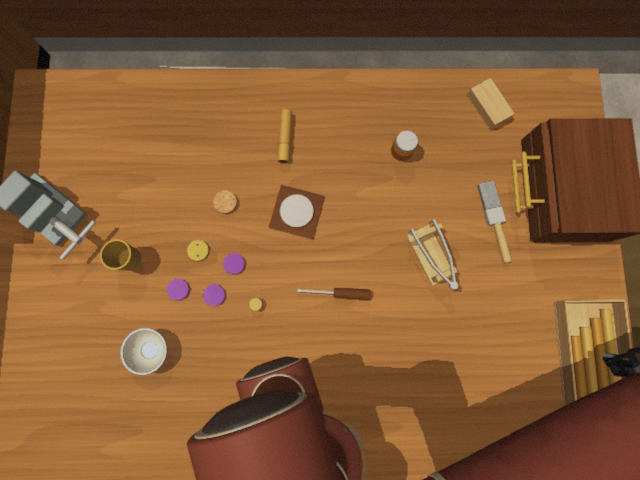

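View pics/scene0.png

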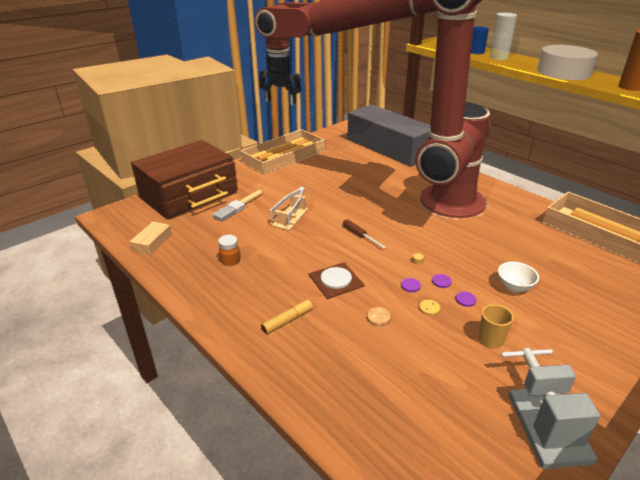

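The top view shows the brass disc at about (198,250), with purple look-alikes beside it. The cork is at (225,202) and the steel plate at (297,211). The tweezers' bow is at (454,287) and their tips at about (412,235) and (436,222). The scene view agrees with this layout.

```bash
cat >> h.py <<'E'
def ray(n,u,v,z):
    K,T=cam(n); r=T[:3,:3]@np.array([(u-K[0,2])/K[0,0],(v-K[1,2])/K[1,1],1.]); return T[:3,3]+r*(z-T[2,3])/r[2]
def proj(n,p):
    K,T=cam(n); q=T[:3,:3].T@(np.asarray(p)-T[:3,3]); return (K@q)[:2]/q[2]
def ztop(W,c,r,z0,z1):
    "centroid (min enclosing circle) of points within r of c, height z0..z1"
    m=(np.hypot(W[...,0]-c[0],W[...,1]-c[1])<r)&(W[...,2]>z0)&(W[...,2]<z1)
    q=W[m]; (x,y),R=cv2.minEnclosingCircle(q[:,:2].astype(np.float32)); return q.shape[0],q.mean(0).round(4),(round(x,4),round(y,4),round(R,4))
E
python3 - <<'E'
from h import *
top=np.load("top0.npz"); sc=np.load("scene0.npz")
Wt=world("top",top["d"]);Ws=world("scene",sc["d"])
for nm,u,v,z,r,z0,z1 in(("tmpl",198,250,.008,.035,.004,.012),("cork",225,202,.012,.038,.007,.018),("plate",297,211,.014,.05,.0105,.02)):
    p=ray("top",u,v,z);print(nm,p.round(4),np.hypot(*p[:2]).round(3))
    for n,W in(("top",Wt),("scene",Ws)):
        print("  ",n,proj(n,p).round(1),ztop(W,p,r,z0,z1))
print("bench z",np.nanmedian(Wt[300:330,200:330,2]),np.nanmedian(Wt[150:180,320:380,2]))
c=ray("top",433,255,.056);print("tw",c)
for n,W in(("top",Wt),("scene",Ws)):
    m=(np.hypot(W[...,0]-c[0],W[...,1]-c[1])<.13)&(W[...,2]>.054)&(W[...,2]<.075)
    q=W[m];print(n,len(q));print(np.c_[q,np.argwhere(m)[:,::-1]].round(3)[::max(1,len(q)//45)].tolist())
im=cv2.cvtColor(np.hstack([cv2.resize(top["im"][205:305,385:485],(400,400),interpolation=cv2.INTER_CUBIC),cv2.resize(top["im"][190:290,150:250],(400,400),interpolation=cv2.INTER_CUBIC)]),cv2.COLOR_RGB2BGR);cv2.imwrite("pics/c1.png",im)
E
```

```text
tmpl [0.4777 0.2667 0.008 ] 0.547
   top [198. 250.] (347, array([0.4777, 0.2674, 0.0078]), (0.4802, 0.2645, 0.034))
   scene [428.5 304.9] (224, array([0.4794, 0.2719, 0.0072]), (0.4787, 0.2722, 0.0271))
cork [0.5927 0.2053 0.012 ] 0.627
   top [225. 202.] (413, array([0.5932, 0.2054, 0.0119]), (0.5938, 0.206, 0.0283))
   scene [378.3 313.2] (320, array([0.5961, 0.2107, 0.0107]), (0.5945, 0.209, 0.0295))
plate [0.5686 0.0329 0.014 ] 0.57
   top [297. 211.] (817, array([0.5691, 0.0339, 0.0143]), (0.5655, 0.0342, 0.0488))
   scene [335.5 274.8] (440, array([0.572 , 0.0391, 0.013 ]), (0.5716, 0.0379, 0.0423))
bench z 0.0003781820621892029 0.00019066140485146654
tw [ 0.45365052 -0.27686554  0.056     ]
top 440
[[0.537, -0.281, 0.058, 433.0, 219.0], [0.529, -0.282, 0.062, 434.0, 222.0], [0.524, -0.289, 0.061, 437.0, 224.0], [0.517, -0.291, 0.06, 438.0, 227.0], [0.511, -0.229, 0.059, 411.0, 230.0], [0.508, -0.232, 0.063, 413.0, 231.0], [0.505, -0.291, 0.064, 439.0, 232.0], [0.501, -0.234, 0.066, 414.0, 234.0], [0.5, -0.295, 0.056, 440.0, 235.0], [0.496, -0.236, 0.054, 414.0, 237.0], [0.49
[... 2914 characters left out ...]
253, 0.061, 295.0, 204.0], [0.51, -0.293, 0.058, 275.0, 205.0], [0.501, -0.29, 0.056, 278.0, 205.0], [0.514, -0.292, 0.057, 274.0, 206.0], [0.472, -0.249, 0.059, 294.0, 206.0], [0.521, -0.284, 0.06, 274.0, 207.0], [0.48, -0.244, 0.061, 293.0, 207.0], [0.53, -0.282, 0.061, 272.0, 208.0], [0.518, -0.283, 0.055, 275.0, 208.0], [0.482, -0.238, 0.061, 294.0, 208.0], [0.527, -0.281, 0.057, 273.0, 209.0], [0.48, -0.239, 0.056, 294.0, 209.0], [0.529, -0.278, 0.055, 273.0, 210.0], [0.486, -0.237, 0.056, 293.0, 210.0], [0.5, -0.234, 0.06, 290.0, 211.0], [0.505, -0.233, 0.059, 289.0, 212.0], [0.509, -0.232, 0.058, 288.0, 213.0], [0.515, -0.225, 0.06, 288.0, 214.0], [0.512, -0.224, 0.055, 289.0, 215.0]]
```

View pics/c1.png

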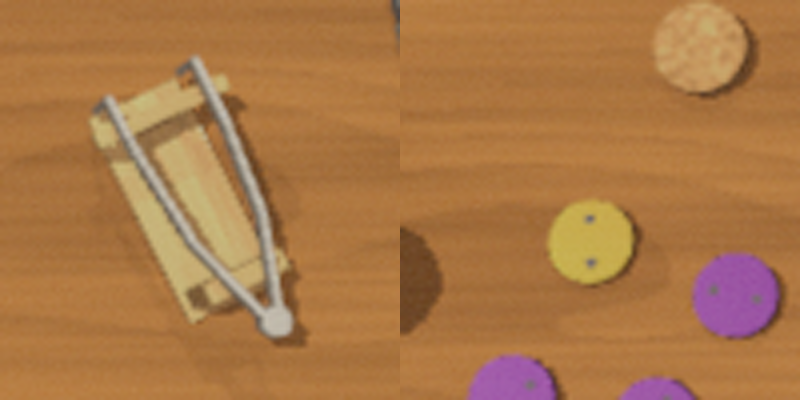

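The right-hand crop shows the brass disc with its dots in line along image rows, which is world x. In the left-hand crop the tweezers head about 24°, the same as the tool's x now. I'll move towards the cork.

Call:
step_arm(
  steps=[
    [37,-34,0,0],
    [37,-34,0,0],
    [37,-34,0,0],
    [37,-34,0,0],
    [37,-34,0,0],
    [37,-34,0,0],
    [37,-34,0,0],
    [37,-34,0,0],
  ],
  claw=100,
)

```text
time: 1.15
tool_pos: [0.4141, -0.2027, 0.2304]
tool_rot: [0.001, 0.979, 0.204, 0.001]
contact_force: [1.1, 0.4, 0.3]
gripper_width: 1.002
```

```bash
cat >> h.py <<'E'
def go(x,y,z=None,psi=None):
    "tool-axis shift (mm) and turn (deg) from the measured pose"
    from scipy.spatial.transform import Rotation as R
    s=state(); w,a,b,c=s["tool_rot"]; M=R.from_quat([a,b,c,w]).as_matrix(); p=np.array(s["tool_pos"])
    ps=np.degrees(np.arctan2(M[1,0],M[0,0])); d=M.T@(np.array([x,y,p[2] if z is None else z])-p)*1e3
    print("t",round(s["time"],2),"p",p.round(4),"psi",ps.round(1),"tilt",np.degrees(np.arccos(-M[2,2])).round(2),"w",round(s["gripper_width"],4),"F",np.round(s["contact_force"],1),"-> shift",d.round(1),"turn",None if psi is None else round((ps-psi+180)%360-180,1))
E
python3 - <<'E'
from h import *
go(.5946,.2080,.23)
for n in("top","scene"):
    f=np.load(n+"0.npz"); hsv=cv2.cvtColor(f["im"],cv2.COLOR_RGB2HSV)
    for nm,x,y,z in(("tmpl",.4787,.2697,.008),("cork",.5946,.208,.012),("plate",.5705,.0365,.014)):
        u,v=proj(n,(x,y,z)).round().astype(int); print(n,nm,(u,v),hsv[v,u],[hsv[v,u+k].tolist() for k in(-26,-20,-8,8,20,26)])
E
```

```text
t 1.15 p [ 0.4141 -0.2027  0.2304] psi 23.6 tilt 0.14 w 1.0022 F [1.1 0.4 0.3] -> shift [ 329.8 -304.1    0.4] turn None
top tmpl (np.int64(197), np.int64(250)) [ 24 155 197] [[15, 163, 167], [15, 162, 168], [24, 150, 199], [23, 153, 200], [15, 165, 168], [14, 164, 166]]
top cork (np.int64(224), np.int64(201)) [ 16 134 196] [[15, 164, 177], [15, 160, 175], [18, 129, 199], [17, 131, 199], [14, 161, 170], [14, 162, 168]]
top plate (np.int64(295), np.int64(210)) [ 20  27 199] [[15, 167, 163], [11, 159, 117], [20, 27, 197], [21, 30, 196], [12, 153, 117], [13, 159, 114]]
scene tmpl (np.int64(429), np.int64(306)) [ 22 164 252] [[13, 166, 229], [13, 168, 228], [21, 161, 251], [22, 161, 252], [12, 167, 209], [12, 168, 218]]
scene cork (np.int64(379), np.int64(314)) [ 16 137 248] [[12, 167, 225], [13, 168, 225], [15, 138, 246], [15, 142, 239], [13, 167, 228], [13, 167, 230]]
scene plate (np.int64(336), np.int64(276)) [ 17  20 249] [[10, 173, 102], [9, 164, 126], [19, 22, 248], [17, 22, 247], [11, 174, 155], [13, 166, 226]]
```

Call:
step_arm(
  steps=[
    [40,-37,0,0],
    [40,-37,0,0],
    [40,-37,0,0],
    [40,-37,0,0],
    [40,-37,0,0],
    [40,-37,0,0],
    [40,-37,0,0],
    [40,-37,0,0],
  ],
)

```text
time: 1.95
tool_pos: [0.572, 0.1651, 0.2328]
tool_rot: [0.003, 0.979, 0.205, 0.005]
contact_force: [1.1, -1.4, 0.4]
gripper_width: 0.997
```

```bash
python3 - <<'E'
from h import *
go(.5946,.2080,.10)
for n in("top","scene"):
    f=np.load(n+"0.npz"); hsv=cv2.cvtColor(f["im"],cv2.COLOR_RGB2HSV).astype(int)
    for nm,x,y,z,t in(("tmpl",.4787,.2697,.008,lambda h:h[...,0]>=19),("cork",.5946,.208,.012,lambda h:h[...,1]<152),("plate",.5705,.0365,.014,lambda h:h[...,1]<80)):
        u,v=proj(n,(x,y,z)).round().astype(int); r=26; m=np.zeros((480,640),np.uint8); m[v-r:v+r,u-r:u+r]=t(hsv[v-r:v+r,u-r:u+r])&(hsv[v-r:v+r,u-r:u+r,2]>120)
        m=cv2.morphologyEx(m,cv2.MORPH_CLOSE,np.ones((5,5))); m=cv2.morphologyEx(m,cv2.MORPH_OPEN,np.ones((3,3)))
        k,L,st,c=cv2.connectedComponentsWithStats(m); i=1+st[1:,4].argmax(); print(n,nm,st[i].tolist(),c[i].round(1),ray(n,*c[i],z).round(4))
print(ray("top",197.5,244.75,.008),ray("top",197.75,255.75,.008))
E
```

```text
t 1.95 p [0.572  0.1651 0.2328] psi 23.7 tilt 0.65 w 0.9965 F [ 1.1 -1.4  0.4] -> shift [ 36.7 -31.2 132.9] turn None
top tmpl [187, 240, 21, 21, 360] [197.1 250. ] [0.4778 0.269  0.008 ]
top cork [213, 190, 24, 23, 428] [224.4 201.3] [0.5945 0.2067 0.012 ]
top plate [280, 194, 34, 33, 884] [296.2 210.3] [0.5703 0.0349 0.014 ]
scene tmpl [420, 300, 20, 13, 209] [429.5 306.1] [0.4794 0.2711 0.008 ]
scene cork [368, 307, 22, 19, 343] [378.4 316.2] [0.6002 0.2122 0.012 ]
scene plate [321, 267, 31, 22, 535] [335.8 277.4] [0.5756 0.0411 0.014 ]
[0.49023993 0.26833409 0.008     ] [0.46401184 0.26686223 0.008     ]
```

Call:
step_arm(
  steps=[
    [18,-15,44,0],
    [18,-15,44,0],
    [2,-1,44,0],
    [0,0,0,0],
  ],
)

```text
time: 2.35
tool_pos: [0.6002, 0.2176, 0.1013]
tool_rot: [0.002, 0.978, 0.209, 0.009]
contact_force: [-0.5, -1.4, -1.2]
gripper_width: 1.004
```

```bash
python3 - <<'E'
from h import *
go(.5955,.2085,.001)
im,d=grab_frame("scene"); save(cv2.resize(im[200:400,280:540],(780,600)),"pics/s1.png")
E
```

```text
t 2.35 p [0.6002 0.2176 0.1013] psi 24.2 tilt 1.08 w 1.0036 F [-0.5 -1.4 -1.2] -> shift [ -9.7   5.5 100.2] turn None
```

View pics/s1.png

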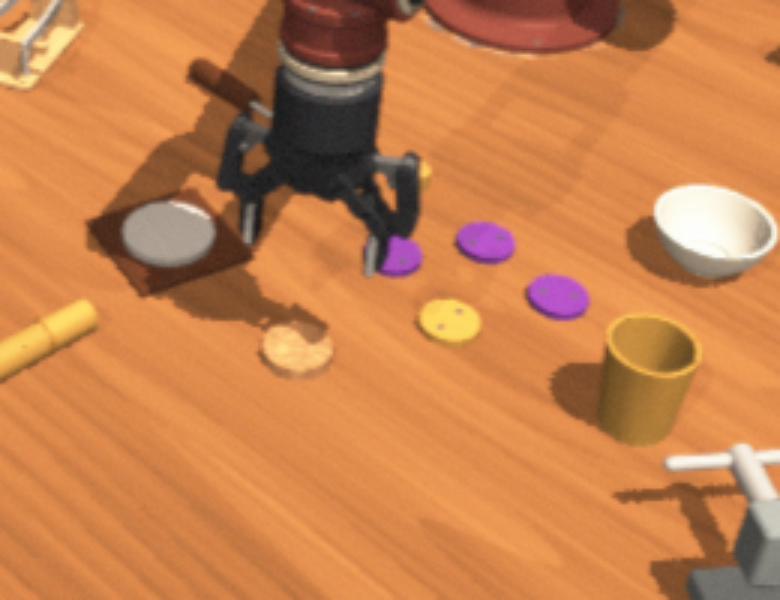

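The open finger tips show at about (250,240) and (370,270) in the crop, over the cork at (297,350); the cup and bowl are clear. The tilt is creeping up, so I'll watch its vector.

Call:
step_arm(
  steps=[
    [-5,3,12,0],
    [-5,3,12,0],
    [0,0,0,0],
  ],
)

```text
time: 2.7
tool_pos: [0.6, 0.2073, 0.0874]
tool_rot: [0.002, 0.978, 0.208, 0.018]
contact_force: [-0.2, -0.5, -0.2]
gripper_width: 0.998
```

```bash
sed -i 's/"w",round/"zaxis_deg",np.degrees(M[:2,2]).round(2),"w",round/' h.py; python3 - <<'E'
from h import *
go(.5955,.2085,.001)
print(proj("scene",(.6002,.2176,.114)))
E
```

```text
t 2.7 p [0.6    0.2073 0.0874] psi 24.1 tilt 2.04 zaxis_deg [2.04 0.16] w 0.998 F [-0.2 -0.5 -0.2] -> shift [-6.5 -3.9 86.2] turn None
[383.04408571 284.05222725]
```

Call:
step_arm(
  steps=[
    [0,0,0,0],
    [0,0,0,0],
    [0,0,0,0],
  ],
)

```text
time: 3.0
tool_pos: [0.6021, 0.2065, 0.0915]
tool_rot: [0.002, 0.978, 0.207, 0.021]
contact_force: [-1.0, 0.3, -0.0]
gripper_width: 0.998
```

```bash
python3 - <<'E'
from h import *
go(.5955,.2085,.001); s=state(); print(np.round(s["joint_pos"],4),np.round(s["joint_vel"],3))
E
```

```text
t 3.0 p [0.6021 0.2065 0.0915] psi 24.0 tilt 2.4 zaxis_deg [2.39 0.23] w 0.9978 F [-1.   0.3 -0. ] -> shift [-8.8 -5.7 90.2] turn None
[ 0.2157  0.1748  1.7241 -0.0053  1.2011  1.3705] [-0.002 -0.01  -0.005 -0.     0.     0.001]
```

Call:
step_arm(
  steps=[
    [-2,-1,25,0],
    [-2,-1,25,0],
    [0,0,0,0],
  ],
)

```text
time: 3.3
tool_pos: [0.6027, 0.2076, 0.0444]
tool_rot: [0.002, 0.978, 0.207, 0.025]
contact_force: [-0.2, 0.6, -0.8]
gripper_width: 0.998
```

```bash
python3 - <<'E'
from h import *
go(.5955,.2085,.001); s=state(); print(np.round(s["joint_pos"],4),np.round(s["joint_vel"],3))
E
```

```text
t 3.3 p [0.6027 0.2076 0.0444] psi 24.0 tilt 2.83 zaxis_deg [2.81 0.33] w 0.9984 F [-0.2  0.6 -0.8] -> shift [-8.2 -4.4 43. ] turn None
[ 0.2172  0.2306  1.7477 -0.0055  1.1141  1.3726] [ 0.001 -0.034 -0.04  -0.001  0.011 -0.001]
```

Call:
step_arm(
  steps=[
    [0,0,0,0],
    [0,0,0,0],
  ],
)

```text
time: 3.5
tool_pos: [0.6037, 0.2079, 0.0463]
tool_rot: [0.002, 0.978, 0.207, 0.026]
contact_force: [0.4, -0.1, -0.1]
gripper_width: 1.002
```

```bash
cat > j.py <<'E'
from h import *
s=state(); j=np.array(s["joint_pos"]); print(np.round(j,4),"sum",round(np.degrees(j[1]+j[2]+j[4]-np.pi),3),np.round(s["joint_efforts"],2)); go(.5955,.2085,.001)
E
python3 j.py
```

```text
[ 0.2173  0.2293  1.7457 -0.0055  1.1156  1.3726] sum -2.923 [-3.000e-02 -4.233e+01 -3.247e+01 -2.000e-02 -1.700e-01  0.000e+00]
t 3.5 p [0.6037 0.2079 0.0463] psi 24.0 tilt 2.94 zaxis_deg [2.91 0.35] w 1.0019 F [ 0.4 -0.1 -0.1] -> shift [-9.4 -4.6 44.8] turn None
```

Call:
step_arm(
  steps=[
    [0,0,-30,0],
    [0,0,-30,0],
  ],
)

```text
time: 3.7
tool_pos: [0.5983, 0.2069, 0.1046]
tool_rot: [0.002, 0.978, 0.207, 0.022]
contact_force: [1.0, -0.4, 0.9]
gripper_width: 1.0
```

```bash
python3 j.py
```

```text
[ 0.2177  0.1512  1.7269 -0.0054  1.2196  1.3724] sum -2.516 [ 9.000e-02 -3.744e+01 -3.210e+01 -1.000e-02 -4.600e-01  0.000e+00]
t 3.7 p [0.5983 0.2069 0.1046] psi 24.0 tilt 2.53 zaxis_deg [2.52 0.26] w 0.9999 F [ 1.  -0.4  0.9] -> shift [ -6.3  -4.  103.4] turn None
```

Call:
step_arm(
  steps=[
    [0,0,0,0],
    [0,0,0,0],
  ],
)

```text
time: 3.9
tool_pos: [0.6025, 0.208, 0.1125]
tool_rot: [0.002, 0.978, 0.207, 0.028]
contact_force: [-0.6, -0.5, -1.6]
gripper_width: 0.997
```

```bash
python3 j.py
```

```text
[ 0.2179  0.1446  1.7204 -0.0053  1.22    1.3724] sum -3.248 [-1.000e-02 -4.251e+01 -3.613e+01 -2.000e-02 -2.200e-01  0.000e+00]
t 3.9 p [0.6025 0.208  0.1125] psi 24.0 tilt 3.26 zaxis_deg [3.23 0.42] w 0.997 F [-0.6 -0.5 -1.6] -> shift [-12.3  -5.1 110.9] turn None
```

```bash
python3 -c "
from h import *
go(.596,.209,.0)"
```

```text
t 3.9 p [0.6025 0.208  0.1125] psi 24.0 tilt 3.26 zaxis_deg [3.23 0.42] w 0.997 F [-0.6 -0.5 -1.6] -> shift [-11.7  -5.4 112. ] turn None
```

Call:
step_arm(
  steps=[
    [-5,-2,45,0],
    [-5,-2,40,0],
    [-3,-1,18,0],
  ],
)

```text
time: 4.2
tool_pos: [0.6, 0.2092, 0.0121]
tool_rot: [0.002, 0.978, 0.207, 0.035]
contact_force: [-0.9, 0.6, 0.2]
gripper_width: 0.997
```

```bash
python3 -c "
from h import *
go(.596,.209,.0)"
```

```text
t 4.2 p [0.6    0.2092 0.0121] psi 24.0 tilt 4.05 zaxis_deg [4.   0.59] w 0.9973 F [-0.9  0.6  0.2] -> shift [-4.5 -1.6 11.7] turn None
```

Call:
step_arm(
  steps=[
    [-4,-2,10,0],
    [-1,0,2,0],
  ],
)

```text
time: 4.4
tool_pos: [0.5915, 0.2084, -0.006]
tool_rot: [0.002, 0.978, 0.207, 0.031]
contact_force: [0.6, -0.1, -0.4]
gripper_width: 1.0
```

```bash
python3 -c "
from h import *
go(.596,.209,.0)"
```

```text
t 4.4 p [ 0.5915  0.2084 -0.006 ] psi 24.0 tilt 3.56 zaxis_deg [3.52 0.49] w 1.0004 F [ 0.6 -0.1 -0.4] -> shift [ 4.7  1.3 -5.7] turn None
```

Call:
step_arm(
  steps=[
    [4,1,-4,0],
    [0,0,0,0],
  ],
  claw=45,
)

```text
time: 4.6
tool_pos: [0.5958, 0.2092, -0.001]
tool_rot: [0.002, 0.978, 0.207, 0.031]
contact_force: [0.6, -0.2, 0.3]
gripper_width: 0.693
```

Call:
step_arm(
  steps=[
    [0,0,1,0],
    [0,0,1,0],
  ],
)

```text
time: 4.8
tool_pos: [0.5992, 0.2099, 0.0012]
tool_rot: [0.002, 0.978, 0.207, 0.035]
contact_force: [0.8, -0.6, 0.4]
gripper_width: 0.626
```

```bash
python3 -c "
from h import *
go(.596,.209,.0)"
```

```text
t 4.8 p [0.5992 0.2099 0.0012] psi 24.0 tilt 3.97 zaxis_deg [3.93 0.58] w 0.6259 F [ 0.8 -0.6  0.4] -> shift [-3.3 -0.5  0.9] turn None
```

Call:
step_arm(
  steps=[
    [0,0,-20,0],
    [-15,24,-20,0],
    [-23,36,0,0],
    [-23,36,0,0],
    [-18,30,0,0],
    [-8,14,0,0],
  ],
)

```text
time: 5.4
tool_pos: [0.5778, 0.0436, 0.0449]
tool_rot: [0.003, 0.977, 0.21, 0.04]
contact_force: [-0.1, -0.2, -0.0]
gripper_width: 0.625
```

```bash
python3 -c "
from h import *
go(.5748,.0385,.0162)"
```

```text
t 5.4 p [0.5778 0.0436 0.0449] psi 24.4 tilt 4.66 zaxis_deg [4.61 0.61] w 0.6253 F [-0.1 -0.2 -0. ] -> shift [-7.   2.8 28.3] turn None
```

Call:
step_arm(
  steps=[
    [-4,2,12,0],
    [-3,1,12,0],
    [0,0,3,0],
  ],
)

```text
time: 5.7
tool_pos: [0.5759, 0.0366, 0.0173]
tool_rot: [0.004, 0.977, 0.209, 0.042]
contact_force: [-0.9, 0.4, -0.9]
gripper_width: 0.622
```

```bash
python3 -c "
from h import *
go(.5748,.0385,.0162)"
```

```text
t 5.7 p [0.5759 0.0366 0.0173] psi 24.2 tilt 4.88 zaxis_deg [4.84 0.6 ] w 0.6215 F [-0.9  0.4 -0.9] -> shift [-0.3 -2.2  1. ] turn None
```

Call:
step_arm(
  steps=[
    [-1,-2,3,0],
  ],
)

```text
time: 5.8
tool_pos: [0.5747, 0.0386, 0.0137]
tool_rot: [0.004, 0.977, 0.209, 0.043]
contact_force: [-1.0, -8.9, 30.6]
gripper_width: 0.623
```

Call:
step_arm(
  steps=[
    [0,0,1,0],
    [0,0,1,0],
    [0,0,-8,0],
    [0,0,-40,0],
    [0,-20,-25,0],
    [10,-40,0,-8],
    [10,-40,0,-8],
    [10,-40,0,-8],
  ],
  claw=100,
)

```text
time: 6.6
tool_pos: [0.523, 0.1774, 0.0882]
tool_rot: [0.013, 0.91, 0.413, 0.043]
contact_force: [0.3, 0.0, 0.0]
gripper_width: 1.004
```

```bash
python3 -c "
from h import *
im,d=grab_frame('top');np.savez('top1.npz',im=im,d=d)
im2,d2=grab_frame('scene');np.savez('scene1.npz',im=im2,d=d2)
a=cv2.resize(im[160:260,180:330],(600,400),interpolation=cv2.INTER_CUBIC);save(a,'pics/c2.png')
go(.4795,.2705,.0,50)
print(ztop(world('top',d),(.570,.035),.04,.021,.032),ztop(world('scene',d2),(.574,.039),.04,.021,.032))"
```

```text
t 6.7 p [0.5206 0.1795 0.087 ] psi 49.0 tilt 4.95 zaxis_deg [4.88 0.77] w 1.0 F [ 0.3 -0.7 -0.4] -> shift [ 35.9 -95.5  84.4] turn -1.0
(421, array([0.5716, 0.0369, 0.0261]), (0.5725, 0.037, 0.0283)) (236, array([0.5748, 0.0419, 0.0244]), (0.5743, 0.0402, 0.0303))
```

View pics/c2.png

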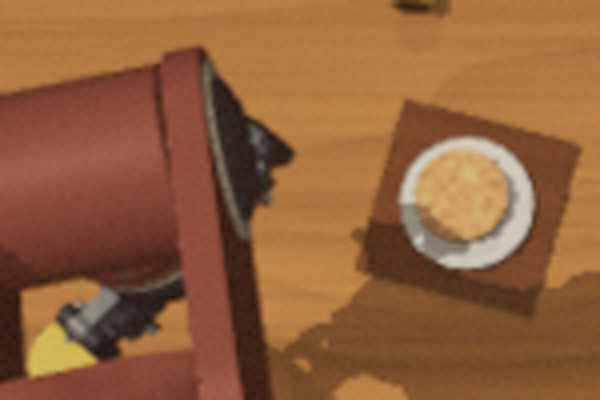

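The cork lies on the plate, about 2–3 mm off the middle after allowing for parallax. Its centre is at crop (463,193) and the plate's at (468,202). Next is the brass disc.

Call:
step_arm(
  steps=[
    [10,-30,0,0],
    [13,-35,0,0],
    [10,-25,10,0],
    [3,-4,25,0],
    [0,0,25,0],
    [0,0,0,0],
  ],
)

```text
time: 7.3
tool_pos: [0.4801, 0.2733, 0.028]
tool_rot: [0.012, 0.91, 0.412, 0.046]
contact_force: [0.2, -0.2, 0.4]
gripper_width: 1.001
```

```bash
python3 -c "
from h import *
go(.480,.270,-.001,50)"
```

```text
t 7.3 p [0.4801 0.2733 0.028 ] psi 48.8 tilt 5.44 zaxis_deg [5.36 0.87] w 1.0011 F [ 0.2 -0.2  0.4] -> shift [-4.7  0.4 28.8] turn -1.2
```

Call:
step_arm(
  steps=[
    [-3,0,20,0],
    [-2,0,8,0],
    [0,0,0,0],
  ],
)

```text
time: 7.6
tool_pos: [0.482, 0.2696, 0.0024]
tool_rot: [0.013, 0.911, 0.41, 0.048]
contact_force: [-0.7, -0.3, 0.2]
gripper_width: 1.0
```

```bash
python3 -c "
from h import *
go(.480,.270,-.001,50)
im,d=grab_frame('scene'); save(cv2.resize(im[230:350,360:520],(800,600),interpolation=cv2.INTER_CUBIC),'pics/s2.png')"
```

```text
t 7.6 p [0.482  0.2696 0.0024] psi 48.7 tilt 5.64 zaxis_deg [5.56 0.92] w 1.0004 F [-0.7 -0.3  0.2] -> shift [-1.3 -2.   3.2] turn -1.3
```

View pics/s2.png

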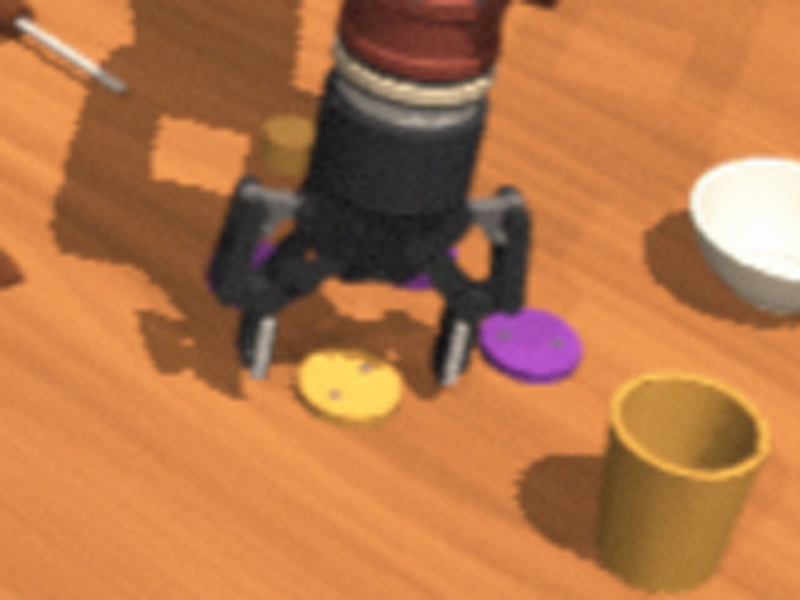

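The fingers straddle the brass disc at (350,385): their tips are at (258,375) and (448,382). The purple disc is clear.

Call:
step_arm(
  steps=[
    [-2,-1,4,0],
    [0,0,1,0],
    [0,0,1,0],
    [0,0,1,0],
  ],
  claw=40,
)

```text
time: 8.05
tool_pos: [0.484, 0.2701, 0.0009]
tool_rot: [0.013, 0.911, 0.41, 0.051]
contact_force: [-2.6, -0.3, 2.1]
gripper_width: 0.545
```

```bash
python3 -c "
from h import *
go(.480,.270,-.001,50)"
```

```text
t 8.05 p [0.484  0.2701 0.0009] psi 48.6 tilt 6.02 zaxis_deg [5.91 1.08] w 0.5451 F [-2.6 -0.3  2.1] -> shift [-2.8 -3.   1.5] turn -1.4
```

Call:
step_arm(
  steps=[
    [0,0,-30,0],
    [0,0,-30,0],
    [-14,28,0,8.5],
  ],
)

```text
time: 8.35
tool_pos: [0.4876, 0.2409, 0.0619]
tool_rot: [0.008, 0.939, 0.341, 0.05]
contact_force: [1.6, -0.3, -1.7]
gripper_width: 0.543
```

Call:
step_arm(
  steps=[
    [-10,30,0,8.5],
    [-6,31,0,8.5],
    [-1,31,0,8.5],
    [4,31,0,8.5],
    [8,30,0,8.5],
    [13,29,0,8.5],
    [17,26,0,8.5],
  ],
)

```text
time: 9.05
tool_pos: [0.5674, 0.0294, 0.0678]
tool_rot: [-0.019, 0.983, -0.177, 0.05]
contact_force: [-0.2, 0.1, -1.5]
gripper_width: 0.541
```

```bash
python3 -c "
from h import *
go(.575,.035,.045,-20.6)"
```

```text
t 9.05 p [0.5674 0.0294 0.0678] psi -20.6 tilt 6.1 zaxis_deg [5.98 1.11] w 0.541 F [-0.2  0.1 -1.5] -> shift [ 3.  -6.6 23.6] turn 0.0
```

Call:
step_arm(
  steps=[
    [1,-4,12,0],
    [1,-2,12,0],
    [0,-1,9,0],
    [0,0,2,0],
  ],
)

```text
time: 9.45
tool_pos: [0.5764, 0.0338, 0.0314]
tool_rot: [-0.018, 0.982, -0.179, 0.05]
contact_force: [-0.7, 1.0, -1.1]
gripper_width: 0.543
```

```bash
python3 -c "
from h import *
go(.575,.035,.030,-20.6)
im,d=grab_frame('scene'); save(cv2.resize(im[220:310,275:395],(800,600),interpolation=cv2.INTER_CUBIC),'pics/s3.png')"
```

```text
t 9.45 p [0.5764 0.0338 0.0314] psi -20.8 tilt 6.11 zaxis_deg [6.   1.06] w 0.5427 F [-0.7  1.  -1.1] -> shift [-1.9 -0.6  1.2] turn -0.2
```

View pics/s3.png

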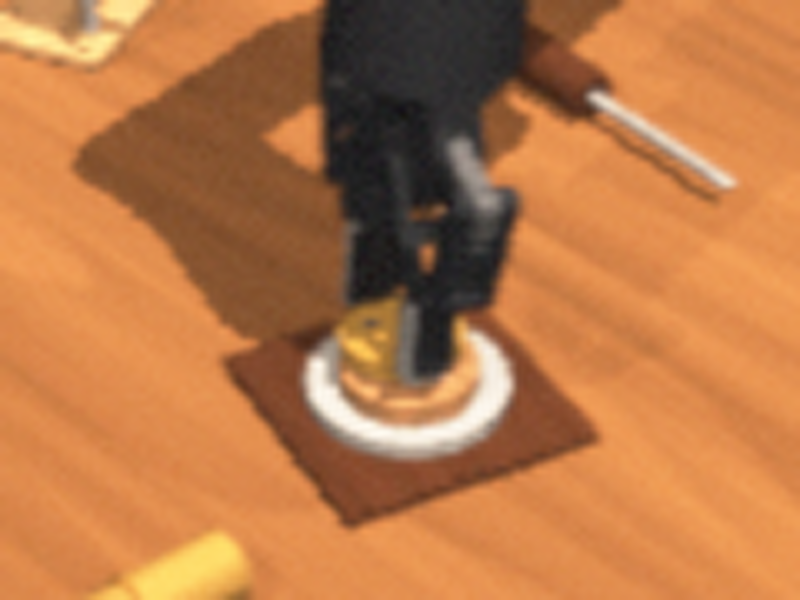

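The disc is held above the cork at (400,350), which sits on the plate at (408,385). I'll lower it to contact.

Call:
step_arm(
  steps=[
    [-2,-1,4,0],
  ],
)

```text
time: 9.6
tool_pos: [0.5767, 0.0352, 0.029]
tool_rot: [-0.017, 0.983, -0.178, 0.052]
contact_force: [-6.5, -8.7, 28.2]
gripper_width: 0.542
```

```bash
python3 -c "
from h import *
go(.575,.035,.028,-20.6)"
```

```text
t 9.6 p [0.5767 0.0352 0.029 ] psi -20.6 tilt 6.25 zaxis_deg [6.17 0.9 ] w 0.5418 F [-6.5 -8.7 28.2] -> shift [-1.6  0.8  0.8] turn -0.0
```

Call:
step_arm(
  steps=[
    [0,0,0,0],
    [0,0,0,0],
    [0,0,-10,0],
    [0,0,-40,0],
    [0,0,-40,0],
    [-15,40,0,-8.5],
    [-15,40,0,-8.5],
    [-20,40,0,-8.5],
  ],
  claw=100,
)

```text
time: 10.4
tool_pos: [0.4995, -0.0654, 0.1198]
tool_rot: [-0.005, 0.997, 0.04, 0.059]
contact_force: [-0.3, -0.1, 0.1]
gripper_width: 0.998
```

```bash
cat > tw.py <<'E'
from h import *
from scipy.optimize import minimize
from scipy.spatial import cKDTree
# plan model of open tweezers tops: bow (-85,0); flats pass (0,±24.5) parallel to heading 0.10 outward-> tips (65,±28)
def model():
    P=[]
    for s in(1,-1):
        kn=np.array([[-85,0],[-30,s*21.5],[30,s*27.5],[65,s*28]])/1e3
        for a,b in zip(kn[:-1],kn[1:]): P.append(a+(b-a)*np.linspace(0,1,40)[:,None])
    return np.vstack(P)
Mo=model()
for n in("top","scene"):
    W=world(n,np.load(n+"0.npz")["d"])
    m=(np.hypot(W[...,0]-.454,W[...,1]+.277)<.125)&(W[...,2]>.056)&(W[...,2]<.067); q=W[m][:,:2]
    def c(x):
        R=np.array([[np.cos(x[2]),-np.sin(x[2])],[np.sin(x[2]),np.cos(x[2])]]); d=cKDTree(Mo@R.T+x[:2]).query(q)[0]; return np.minimum(d,.006).mean()
    r=minimize(c,[.461,-.282,.41],method="Nelder-Mead",options=dict(initial_simplex=[[.461,-.282,.41],[.468,-.282,.41],[.461,-.275,.41],[.461,-.282,.46]]))
    print(n,len(q),r.x[:2].round(4),np.degrees(r.x[2]).round(2),"res mm",(r.fun*1e3).round(2))
E
python3 tw.py; python3 -c "
from h import *
im,d=grab_frame('top');np.savez('top2.npz',im=im,d=d)
im2,d2=grab_frame('scene');np.savez('scene2.npz',im=im2,d=d2)
a=cv2.resize(im[185:235,265:340],(600,400),interpolation=cv2.INTER_CUBIC);b=cv2.resize(im2[230:310,275:395],(600,400),interpolation=cv2.INTER_CUBIC);save(np.vstack([a[:,:],b])[:,:600][::1][:800],'pics/c3.png');save(cv2.resize(np.hstack([a,b]),(800,267)),'pics/c3.png')
go(.463,-.28,.10,23.5)
print(ztop(world('top',d),(.572,.036),.04,.0305,.04),ztop(world('scene',d2),(.575,.04),.04,.0295,.04))"
```

```text
top 382 [ 0.4599 -0.2838] 24.5 res mm 1.81
scene 140 [ 0.4626 -0.2792] 24.31 res mm 2.18
t 10.5 p [ 0.4978 -0.0675  0.1184] psi 4.0 tilt 6.61 zaxis_deg [6.54 0.84] w 0.9999 F [0.7 1.1 0.1] -> shift [-51.4 209.6  11.2] turn -19.5
(327, array([0.5733, 0.0348, 0.0341]), (0.5734, 0.0338, 0.0259)) (193, array([0.5766, 0.0399, 0.0327]), (0.5761, 0.0387, 0.0269))
```

View pics/c3.png

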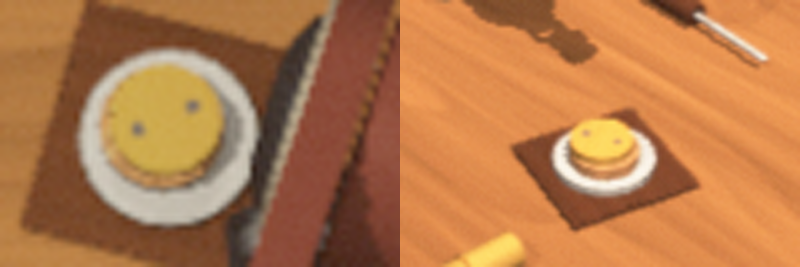

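The disc is on the cork with both dots up, at crop (138,129) and (192,106), about 3 mm off the plate's middle. The line of the dots heads about -67°, so the tweezers must end at a heading of about 23°, which is nearly their heading now.

Call:
step_arm(
  steps=[
    [-10,42,0,-4],
    [-13,41,0,-4],
    [-16,40,0,-4],
    [-18,39,0,-4],
    [-18,32,0,-4],
    [0,0,0,0],
  ],
)

```text
time: 11.1
tool_pos: [0.4672, -0.2787, 0.1173]
tool_rot: [0.007, 0.975, 0.215, 0.062]
contact_force: [0.5, 0.1, -0.4]
gripper_width: 1.001
```

```bash
python3 -c "
from h import *
go(.4635,-.281,.07,24.4)
print(ray('top',290.9,209.2,.034),ray('top',301,204.9,.034))"
```

```text
t 11.1 p [ 0.4672 -0.2787  0.1173] psi 25.0 tilt 7.17 zaxis_deg [7.12 0.72] w 1.0012 F [ 0.5  0.1 -0.4] -> shift [-9.9 -1.4 46.5] turn 0.6
[0.56839505 0.04646266 0.034     ] [0.57857449 0.02272103 0.034     ]
```

Call:
step_arm(
  steps=[
    [-5,-1,25,0],
    [-4,0,23,0],
    [0,0,0,0],
  ],
)

```text
time: 11.4
tool_pos: [0.467, -0.2811, 0.0706]
tool_rot: [0.008, 0.975, 0.213, 0.064]
contact_force: [-1.0, -0.8, -0.7]
gripper_width: 0.998
```

```bash
python3 -c "
from h import *
go(.4635,-.281,.036,24.4)
im,d=grab_frame('scene'); im2,d2=grab_frame('top')
save(np.hstack([cv2.resize(im[150:240,240:330],(400,400),interpolation=cv2.INTER_CUBIC),cv2.resize(im2[205:305,385:485],(400,400),interpolation=cv2.INTER_CUBIC)]),'pics/s4.png')"
```

```text
t 11.4 p [ 0.467  -0.2811  0.0706] psi 24.8 tilt 7.43 zaxis_deg [7.38 0.63] w 0.9985 F [-1.  -0.8 -0.7] -> shift [-7.3 -3.1 33.8] turn 0.4
```

View pics/s4.png

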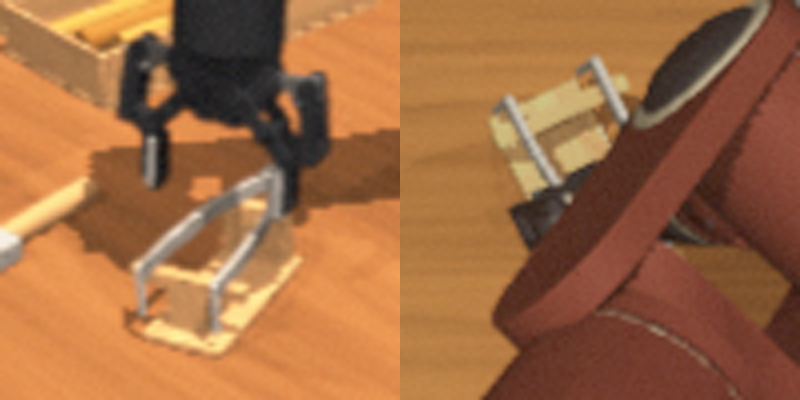

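The open fingers stand on either side of the tweezers, at (152,185) and (288,205) in the scene crop, and the tips over the front bar are undisturbed. I'll go down.

Call:
step_arm(
  steps=[
    [-3,-1,18,0],
    [-3,-1,14,0],
    [-1,0,2,0],
  ],
)

```text
time: 11.8
tool_pos: [0.47, -0.2838, 0.0437]
tool_rot: [0.014, 0.974, 0.214, 0.069]
contact_force: [-0.1, 0.7, -0.1]
gripper_width: 0.996
```

```bash
python3 -c "
from h import *
go(.4635,-.281,.036,24.4)"
```

```text
t 11.8 p [ 0.47   -0.2838  0.0437] psi 25.0 tilt 8.04 zaxis_deg [8.01 0.14] w 0.9965 F [-0.1  0.7 -0.1] -> shift [-5.6 -5.7  6.8] turn 0.6
```

Call:
step_arm(
  steps=[
    [-6,-6,8,0],
    [-1,0,2,0],
  ],
)

```text
time: 12.0
tool_pos: [0.463, -0.2812, 0.0333]
tool_rot: [0.015, 0.974, 0.215, 0.069]
contact_force: [0.0, -0.2, -0.8]
gripper_width: 0.999
```

```bash
python3 -c "
from h import *
go(.4635,-.281,.036,24.4)"
```

```text
t 12.0 p [ 0.463  -0.2812  0.0333] psi 25.1 tilt 8.12 zaxis_deg [8.1  0.09] w 0.9994 F [ 0.  -0.2 -0.8] -> shift [ 0.9  0.1 -2.6] turn 0.7
```

Call:
step_arm(
  steps=[
    [0,0,0,0],
    [0,0,0,0],
    [-1,0,1,0],
    [-1,0,1,0],
  ],
  claw=39,
)

```text
time: 12.4
tool_pos: [0.4643, -0.2846, 0.0353]
tool_rot: [0.018, 0.974, 0.214, 0.072]
contact_force: [1.2, 1.2, 3.5]
gripper_width: 0.393
```

```bash
python3 -c "
from h import *
go(.4635,-.281,.036,24.4)"
```

```text
t 12.4 p [ 0.4643 -0.2846  0.0353] psi 25.1 tilt 8.54 zaxis_deg [ 8.5  -0.21] w 0.3928 F [1.2 1.2 3.5] -> shift [ 0.9 -3.5 -0.8] turn 0.7
```

Call:
step_arm(
  steps=[
    [4,2,-25,0],
    [5,2,-30,0],
  ],
)

```text
time: 12.6
tool_pos: [0.4633, -0.2823, 0.088]
tool_rot: [0.014, 0.974, 0.214, 0.07]
contact_force: [1.2, 0.4, -1.1]
gripper_width: 0.39
```

```bash
python3 -c "
from h import *
go(.518,.0084,.09,23.1)
im,d=grab_frame('scene'); im2,d2=grab_frame('top'); np.savez('sceneL.npz',im=im,d=d); np.savez('topL.npz',im=im2,d=d2)
save(np.hstack([cv2.resize(im[150:240,240:330],(400,400),interpolation=cv2.INTER_CUBIC),cv2.resize(im2[205:305,385:485],(400,400),interpolation=cv2.INTER_CUBIC)]),'pics/s5.png')"
```

```text
t 12.6 p [ 0.4633 -0.2823  0.088 ] psi 25.0 tilt 8.13 zaxis_deg [8.11 0.14] w 0.3902 F [ 1.2  0.4 -1.1] -> shift [ 171.1 -241.2    6.5] turn 1.9
```

View pics/s5.png

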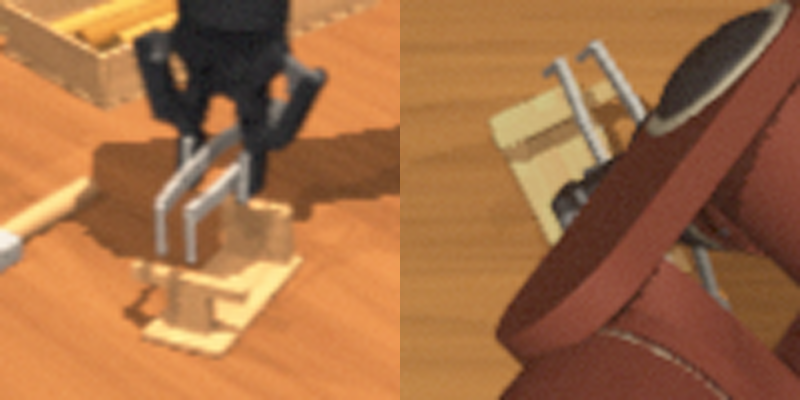

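The tweezers are lifted, and the tips in the top crop, (553,68) and (595,45), are about 25 mm apart. I'll carry them to the plate.

Call:
step_arm(
  steps=[
    [20,-28,0,0.6],
    [25,-35,0,0.6],
    [26,-36,0,0.6],
    [26,-36,0,0],
    [26,-36,0,0],
    [23,-33,0,0],
    [12,-17,0,0],
    [2,-3,0,0],
  ],
)

```text
time: 13.5
tool_pos: [0.5235, -0.008, 0.095]
tool_rot: [0.018, 0.978, 0.196, 0.072]
contact_force: [-0.5, -0.4, -0.1]
gripper_width: 0.39
```

```bash
python3 -c "
from h import *
go(.518,.0084,.075,23.1)"
```

```text
t 13.5 p [ 0.5235 -0.008   0.095 ] psi 22.9 tilt 8.48 zaxis_deg [ 8.44 -0.36] w 0.3898 F [-0.5 -0.4 -0.1] -> shift [ -1.4 -18.5  18.9] turn -0.2
```

Call:
step_arm(
  steps=[
    [-1,-10,10,0],
    [-1,-7,9,0],
  ],
)

```text
time: 13.7
tool_pos: [0.5181, 0.0069, 0.0738]
tool_rot: [0.018, 0.978, 0.196, 0.072]
contact_force: [-0.7, 0.4, -1.4]
gripper_width: 0.392
```

```bash
python3 -c "
from h import *
go(.518,.0084,.058,23.1)
im,d=grab_frame('scene'); im2,d2=grab_frame('top'); np.savez('sceneM.npz',im=im,d=d); np.savez('topM.npz',im=im2,d=d2)
save(np.hstack([cv2.resize(im[220:300,290:370],(400,400),interpolation=cv2.INTER_CUBIC),cv2.resize(im2[180:240,270:330],(400,400),interpolation=cv2.INTER_CUBIC)]),'pics/s6.png')"
```

```text
t 13.7 p [0.5181 0.0069 0.0738] psi 22.9 tilt 8.53 zaxis_deg [ 8.49 -0.4 ] w 0.3923 F [-0.7  0.4 -1.4] -> shift [-1.6 -2.4 15.6] turn -0.2
```

View pics/s6.png

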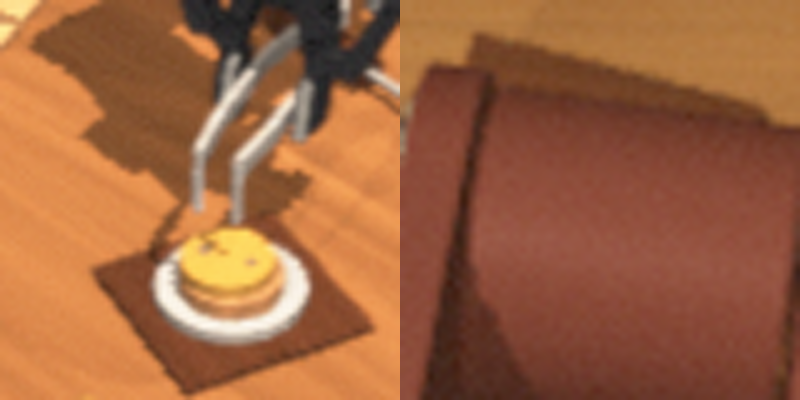

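The scene crop shows the tips at (198,210) and (237,220) above the disc, and the dots at (204,250) and (252,262). The top view is blocked by the arm. I'll work out the offsets.

```bash
python3 -c "
from h import *
T=[(329.6,262.0),(337.4,264.0)];D=[(330.8,270.0),(340.4,272.4)]
f=np.load('sceneM.npz');W=world('scene',f['d'])
t=[ray('scene',*p,.0595) for p in T];d=[ray('scene',*p,.034) for p in D]
print(np.round(t,4),np.round(d,4),np.linalg.norm(t[0]-t[1]),np.linalg.norm(d[0]-d[1]))
hsv=cv2.cvtColor(f['im'],cv2.COLOR_RGB2HSV)
# grey prong/arm pixels with their depth points
m=(hsv[...,1]<75)&(hsv[...,2]>110); m[:225]=0;m[267:]=0;m[:,:326]=0;m[:,355:]=0
for v,u in np.argwhere(m): print(u,v,hsv[v,u,1:],W[v,u].round(3))
"
```

```text
[[0.5835 0.0255 0.0595]
 [0.5746 0.045  0.0595]] [[0.5815 0.0281 0.034 ]
 [0.5702 0.0521 0.034 ]] 0.021425652788222116 0.02644822310788671
348 225 [ 58 114] [ 0.379 -0.111  0.016]
347 226 [ 51 124] [ 0.477 -0.02   0.1  ]
348 226 [ 40 129] [ 0.475 -0.019  0.1  ]
346 227 [ 43 124] [ 0.483 -0.018  0.1  ]
347 227 [ 37 124] [ 0.479 -0.018  0.099]
348 227 [ 34 113] [ 0.476 -0.017  0.098]
344 228 [ 69 144] [ 0.382 -0.124  0.   ]
345 228 [ 43 132] [ 0.484 -0.021  0.096]
346 228 [ 43 118] [ 0.484 -0.016  0.099]
347 228 [ 37 111] [ 0.484 -0.013  0.1  ]
343 229 [ 71 144] [ 0.387 -0.124 -0.001]
344 229 [ 42 135] [ 0.493 -0.016  0.1  ]
345 229 [ 45 120] [ 0.491 -0.014  0.1  ]
342 230 [ 71 144] [ 0.497 -0.019  0.097]
343 230 [ 45 136] [ 0.497 -0.015  0.098]
344 230 [ 37 116] [ 0.492 -0.016  0.096]
336 231 [ 31 141] [ 0.526 -0.012  0.11 ]
337 231 [ 31 139] [ 0.526 -0.008  0.112]
341 231 [ 63 130] [ 0.4   -0.119 -0.   ]
342 231 [ 47 136] [ 0.499 -0.017  0.096]
343 231 [ 37 116] [ 0.501 -0.011  0.099]
335 232 [ 36 127] [ 0.527 -0.014  0.106]
336 232 [ 32 165] [ 0.528 -0.009  0.109]
337 232 [ 32 129] 
[... 7753 characters left out ...]
 0.046 0.089]
329 256 [ 44 168] [0.584 0.024 0.078]
330 256 [ 63 166] [0.583 0.026 0.079]
337 256 [ 45 171] [0.58  0.049 0.09 ]
338 256 [ 65 165] [0.577 0.049 0.088]
329 257 [ 47 168] [0.585 0.025 0.076]
330 257 [ 72 174] [0.583 0.027 0.076]
336 257 [ 73 139] [ 0.499 -0.037 -0.002]
337 257 [ 53 164] [0.575 0.044 0.082]
329 258 [ 45 174] [0.588 0.028 0.076]
337 258 [ 55 166] [0.578 0.047 0.082]
329 259 [ 49 181] [0.584 0.024 0.069]
337 259 [ 54 166] [0.578 0.047 0.078]
329 260 [ 52 182] [0.586 0.026 0.067]
337 260 [ 57 170] [0.577 0.046 0.074]
329 261 [ 57 194] [0.587 0.027 0.065]
337 261 [ 57 171] [0.578 0.047 0.072]
337 262 [ 54 170] [0.576 0.045 0.066]
337 263 [ 59 176] [0.58  0.049 0.067]
```

```bash
cat > tips.py <<'E'
import sys
from h import *
def prongs(im,rows,c0,c1,nmax=2):
    s=cv2.cvtColor(im,cv2.COLOR_RGB2HSV)[...,1].astype(float); out=[]
    for v in rows:
        w=np.clip(130-s[v,c0:c1],0,None); k,L=cv2.connectedComponents((w>0).astype(np.uint8)[None]); 
        c=[(np.arange(c0,c1)[L[0]==i]@w[L[0]==i]/w[L[0]==i].sum()).round(2) for i in range(1,k) if w[L[0]==i].sum()>50]; out.append((v,c))
    return out
if __name__=="__main__":
    f=np.load("sceneM.npz"); print(prongs(f["im"],range(254,265),324,345))
    f=np.load("topL.npz"); W=world("top",f["d"]); print(prongs(f["im"],range(216,236,3),415,452))
    for v in(222,228,234): print([W[v,u].round(3).tolist() for v,c in prongs(f["im"],[v],415,452) for u in np.round(c).astype(int)])
    print(proj("scene",(.5758,.0401,.06)))
E
python3 tips.py
```

```text
[(254, [np.float64(329.08), np.float64(337.54)]), (255, [np.float64(329.07), np.float64(337.21)]), (256, [np.float64(329.09), np.float64(337.06)]), (257, [np.float64(329.06), np.float64(336.96)]), (258, [np.float64(329.0), np.float64(336.93)]), (259, [np.float64(328.92), np.float64(336.95)]), (260, [np.float64(328.98), np.float64(337.06)]), (261, [np.float64(329.21), np.float64(337.08)]), (262, [np.float64(336.91)]), (263, [np.float64(336.9)]), (264, [np.float64(336.53)])]
[(216, [np.float64(433.47)]), (219, [np.float64(424.74), np.float64(429.84), np.float64(435.26)]), (222, [np.float64(424.13), np.float64(437.27)]), (225, [np.float64(426.47), np.float64(439.14)]), (228, [np.float64(426.59), np.float64(440.05)]), (231, [np.float64(424.73), np.float64(443.15), np.float64(450.44)]), (234, [np.float64(425.85), np.float64(446.42)])]
[[0.519, -0.246, 0.112], [0.517, -0.273, 0.119]]
[[0.504, -0.251, 0.117], [0.504, -0.279, 0.116]]
[[0.503, -0.264, 0.052], [0.47, -0.257, 0.231]]
[335.73781108 263.16972324]
```

Call:
step_arm(
  steps=[
    [-2,-6,0,0],
    [0,0,0,0],
  ],
  claw=41.5,
)

```text
time: 14.0
tool_pos: [0.5117, 0.0107, 0.0707]
tool_rot: [0.017, 0.978, 0.195, 0.07]
contact_force: [-0.3, 0.5, -1.3]
gripper_width: 0.414
```

```bash
python3 -c "
from tips import *
go(.5134,.0119,.058,23.1)
im,d=grab_frame('scene'); np.savez('sceneN.npz',im=im,d=d)
print(prongs(im,range(250,268,2),324,348))
"
```

```text
t 14.0 p [0.5117 0.0107 0.0707] psi 22.8 tilt 8.24 zaxis_deg [ 8.21 -0.4 ] w 0.4139 F [-0.3  0.5 -1.3] -> shift [ 0.4 -1.2 12.8] turn -0.3
[(250, [np.float64(332.23), np.float64(343.77)]), (252, [np.float64(331.71), np.float64(342.25)]), (254, [np.float64(331.34), np.float64(341.43)]), (256, [np.float64(331.24), np.float64(340.68)]), (258, [np.float64(331.16), np.float64(340.36)]), (260, [np.float64(331.13), np.float64(340.54)]), (262, [np.float64(331.19), np.float64(340.35)]), (264, [np.float64(340.05)]), (266, [])]
```

Call:
step_arm(
  steps=[
    [0,-1,6,0],
    [0,0,4,0],
  ],
  claw=42,
)

```text
time: 14.25
tool_pos: [0.5145, 0.0105, 0.0621]
tool_rot: [0.018, 0.978, 0.194, 0.072]
contact_force: [-1.3, 0.6, -0.8]
gripper_width: 0.418
```

```bash
python3 -c "
from tips import *
go(.513,.012,.058,23.1)
im,d=grab_frame('scene'); np.savez('sceneO.npz',im=im,d=d)
print(prongs(im,range(254,272,2),324,348)); go(.513,.012,.058,23.1)
save(cv2.resize(im[225:285,300:380],(800,600),interpolation=cv2.INTER_CUBIC),'pics/s7.png')
"
```

```text
t 14.25 p [0.5145 0.0105 0.0621] psi 22.7 tilt 8.5 zaxis_deg [ 8.45 -0.46] w 0.4176 F [-1.3  0.6 -0.8] -> shift [-1.4 -2.2  3.9] turn -0.4
[(254, [np.float64(330.83), np.float64(342.38)]), (256, [np.float64(330.28), np.float64(341.18)]), (258, [np.float64(330.28), np.float64(340.14)]), (260, [np.float64(330.14), np.float64(339.82)]), (262, [np.float64(329.95), np.float64(339.85)]), (264, [np.float64(329.95), np.float64(339.59)]), (266, [np.float64(339.48)]), (268, []), (270, [np.float64(324.58), np.float64(345.94)])]
t 14.3 p [0.5143 0.0105 0.0616] psi 22.7 tilt 8.46 zaxis_deg [ 8.42 -0.46] w 0.4217 F [-0.6 -0.4 -0.7] -> shift [-1.1 -2.1  3.4] turn -0.4
```

View pics/s7.png

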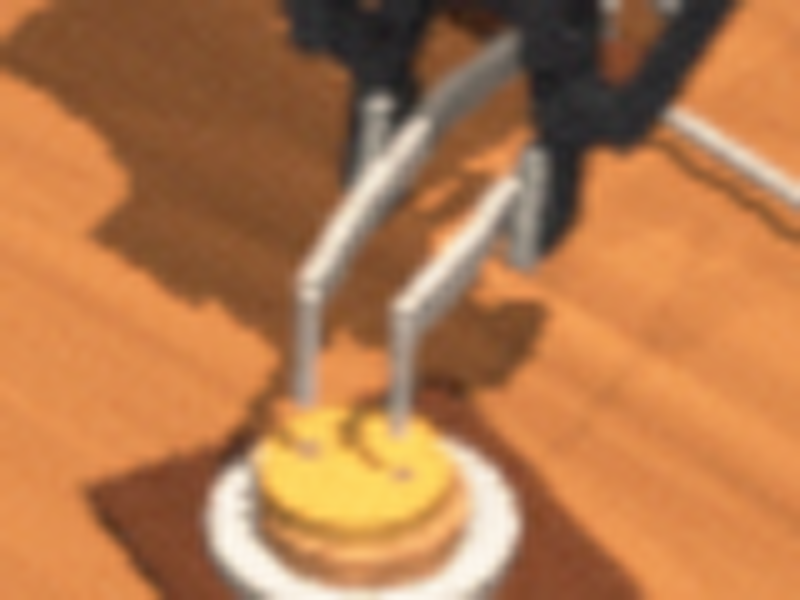

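The tip ends are at crop (305,405) and (400,432), right above the dots at (308,447) and (403,473). They are about 13 mm above the disc and about 2 mm off sideways. One small correction is left.

Call:
step_arm(
  steps=[
    [-1,-2,3,0],
    [0,0,1,0],
  ],
)

```text
time: 14.5
tool_pos: [0.5133, 0.0118, 0.057]
tool_rot: [0.018, 0.978, 0.194, 0.071]
contact_force: [-0.2, 0.7, -0.2]
gripper_width: 0.42
```

```bash
python3 -c "
from tips import *
for k in range(3):
    im,d=grab_frame('scene'); 
go(.513,.012,.058,23.1)
print(prongs(im,range(258,272,2),324,348)); W=world('scene',d)
for v,c in prongs(im,[246,250,254],320,360): print(v,c,[W[v,int(round(u))].round(3).tolist() for u in c])
tip=[ray('scene',330.6,270,.034),ray('scene',340.3,272.4,.034)]; print('dots',np.round(tip,4),'expected tip px',[proj('scene',p+[0,0,.0095]).round(1) for p in tip])
"
```

```text
t 14.65 p [0.5138 0.0117 0.0576] psi 22.7 tilt 8.51 zaxis_deg [ 8.46 -0.47] w 0.4225 F [ 0.2 -0.3 -0.5] -> shift [-0.6 -0.5 -0.5] turn -0.4
[(258, [np.float64(330.91), np.float64(341.32)]), (260, [np.float64(330.83), np.float64(340.55)]), (262, [np.float64(330.64), np.float64(340.45)]), (264, [np.float64(330.49), np.float64(340.17)]), (266, [np.float64(330.57), np.float64(340.21)]), (268, [np.float64(339.85)]), (270, [np.float64(324.48), np.float64(345.98)])]
246 [np.float64(337.13), np.float64(352.98)] [[0.545, 0.012, 0.084], [0.511, 0.037, 0.081]]
250 [np.float64(334.24), np.float64(350.47)] [[0.561, 0.018, 0.083], [0.522, 0.037, 0.073]]
254 [np.float64(332.01), np.float64(344.27)] [[0.579, 0.029, 0.085], [0.553, 0.047, 0.081]]
dots [[0.5819 0.0278 0.034 ]
 [0.5704 0.0519 0.034 ]] expected tip px [array([330.6, 267.1]), array([340.4, 269.5])]
```

```bash
python3 -c "
from h import *
job_done(); s=state(); print(s['time'],s['tool_pos'],s['gripper_width'],s['contact_force'])"
```

```text
the job is handed in; nothing more can be done
the job is handed in; nothing more can be done
```

I handed the job in at about 14.7 s with the arm still holding the tweezers over the stack. The cork is on the plate, with the brass disc on it, dots up. The tweezers were lifted by the grooved flats and squeezed to the marked gap.

**Final checks in the scene camera:**
- **Tips over dots:** the tip columns are at 330.5 and 340.2 px; straight above the dots would be 330.6 and 340.4 px.
- **Gap:** I measured about 26 mm, with the gripper opening at 0.42.
- **Height:** the tip ends are about 9 mm above the disc, worked out from the grip height, with no contact force.
- **Level:** the arms looked level to about 1–2° in the depth picture, which is noisy.

**What was not ideal:**
- **Centring:** the cork and the disc each sit about 3 mm off the plate's middle; I left them there.
- **Tool tilt:** the tool leaned forward to about 8.5°, because each move row crept a little upward and outward. The tweezers were gripped while lying level on the rest, and the tilt had changed by less than 0.5° at the end.
- **Camera disagreement:** the two cameras differ by about 3–5 mm, so I corrected the tips relative to the dots in the scene camera alone. The arm blocked the top camera's view at the end.
- **First squeeze:** it closed the tips to about 22 mm, and I opened it to the mark.

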